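# Open a fume extractor for a filter change

### The job

The solder-fume extractor on the desk is due for a new filter. Unlock the round cover on the upper end of its tilted drum by twisting it about a quarter turn counter-clockwise (seen from outside, looking at the cover), lift it straight off the drum, and set it down gently, grip bar up, so that it lies flat inside the shallow metal tray. Leave everything else on the desk where it is.

Things in the scene. Friction and masses are not known exactly. Their poses are not given: they have to be found in the camera images.
- extractor: Bench fume extractor, fixed: light grey drum 120 mm in diameter, 112 mm long, in a yoke 180 mm wide over its side knobs, on a black 150 x 150 mm base plate. The drum's axis leans 35 deg from vertical towards the front. Origin: centre of the drum's upper rim, about 160 mm above the desk; z out of the drum along its axis, x up the sloping rim plane away from the robot, y left.
- long_rib (a point): Middle of one of the two opposite long steel index ribs (18 mm) on the drum's side under the rim. The grip bar points at them when the cover is locked: -40 deg from the extractor's x (counter-clockwise about z positive).
- short_rib (a point): Middle of one of the two opposite short index ribs (9 mm) on the drum's side. The grip bar points at them when the cover is free to lift: +40 deg from the extractor's x.
- cover: Loose grey round cover on the rim: flange 120 mm in diameter, 8 mm thick, with air slots; below it a plug 87 mm in diameter, 14.5 mm deep; 0.10 to 0.20 kg. Origin: centre of the flange's underside, at the rim; z outward along the drum's axis, x along the grip bar. It starts locked, the bar within 6 deg of the long ribs; it turns with light friction and stays where left.
- grip (a point): Point on the cover's axis in its straight black grip bar, 30 mm above the flange's underside (22 mm above its outer face). The bar is 78 mm long, 14 mm wide, upright, its top 34 mm above the flange's outer face.
- bar_end (a point): One end of the cover's grip bar, at its top: 39 mm from the cover's axis, 42 mm above the flange's underside.
- lug (a point): One of the plug's two opposite lugs (at +y and -y of the cover), hooked under ledges inside the rim with 2.5 mm of play along the axis. Turned counter-clockwise about the cover's z by 66 to 90 deg from any start the lugs are in the openings and the cover lifts off; 80 deg is best; end stops come at about 95 to 105 deg.
- tray: Shallow open aluminium tray, fixed to the desk, 190 x 170 mm outside, its rim 28 mm above the desk, walls 4 mm thick, inner floor 8 mm above the desk. Origin: under its centre, on the desk; x along the 190 mm side, y along the 170 mm side, z up. The cover fits in it lying flat at any turn, its origin then 22.5 mm above the tray's origin.
- new_filter: Bystander: the new filter, a white pleated disc 86 mm in diameter and 22 mm high, lying on the blue mat. Origin: centre of its underside.
- glue: Bystander: small white bottle standing upright, 36 mm in diameter, 95 mm high. Origin: centre of its underside.
- tin: Bystander: open tin with small screws, 62 mm in diameter, 16 mm high. Origin: centre of its underside.
- screwdriver: Bystander: precision screwdriver lying down, 146 mm long. Origin: its middle, on the desk.
- loupe: Bystander: black eye loupe standing on its rim, 38 mm in diameter, 32 mm high. Origin: centre of its underside.
- pliers: Bystander: small side cutters lying down, 109 mm long. Origin: its middle, on the desk.

How it is judged:
On the way, in this order (a step that is already met when the one before it is completed fails the run):
1. the cover is twisted counter-clockwise out of its lock, by 45 to 60 degrees or more, still seated on the drum (within 6 mm) (y of bar_end in the frame of extractor above 0.006 m and x of bar_end in the frame of extractor above 0 m and z of cover in the frame of extractor below 0.006 m and distance between cover and extractor below 0.01 m), for 0.05 s.
2. the cover is lifted off the drum, more than 30 mm above the rim along the drum's axis (z of cover in the frame of extractor above 0.03 m), for 0.05 s.
3. the cover is lowered into the tray still in the grasp: less than 12 mm above its resting height and over the tray's floor (x of cover in the frame of tray between -0.035 and 0.035 m and y of cover in the frame of tray between -0.025 and 0.025 m and z of cover in the frame of tray below 0.0345 m and contact force between the fingers and cover above 0.5 N), for 0.05 s.
At the end, for the whole second after the job is handed in: The cover lies inside the tray on its floor, grip bar up, flat within 0.08 rad, its centre within 35 mm (along the tray's x) and 25 mm (along y) of the tray's centre, less than 3 mm above its resting height, at rest and released (x of cover in the frame of tray between -0.035 and 0.035 m and y of cover in the frame of tray between -0.025 and 0.025 m and z of cover in the frame of tray below 0.0255 m and angle between cover's own z axis and vertical below 0.08 rad and linear speed of cover below 0.02 m/s); the robot touches nothing.
It fails at once if the new filter, glue bottle, screw tin, screwdriver, loupe or pliers is moved by more than 30 mm (distance of any of new_filter, glue, tin, screwdriver, loupe, pliers from where it was at the start of the episode above 0.03 m).
It also fails if it takes over 45 s, if anything falls off the work surface, if the arm or the gripper's body presses on something with over 40 N, if the wrist force passes 120 N, or if a joint passes its speed limit or range.

### The arm

A 6-joint arm with a two-finger parallel gripper is mounted at the origin on a cart in front of the work surface, level with it; the furniture and walls round the work are solid. World frame = base frame: x ahead of the robot, y to its left, z up, the work surface at z = 0. Lengths are in m, angles in rad, forces in N, time in s.
With the tool pointing down it reaches from about 0.25 to 0.8 m from the base axis. Payload 8.5 kg.
Tool frame: the origin (TCP) lies at the very end of the fingers, on their centre line; the grasp point (between the pads) lies 19 mm behind it (bot.hold_point_z is the z of the grasp point in the tool frame, in m); z points along the fingers, y is the line along which they close (so a half turn about z gives the same grasp; the last joint's range is limited). The gripper opens to 85 mm and grips with 20 to 120 N. Pads are 22 mm wide; open, the fingers measure 114 mm over their backs; the gripper's body (76 mm by 85 mm) begins 54 mm behind the grasp point. The pads swing forward as they close: fully open they stand 13 mm farther back than shut.
Start: joints at [-1.162, 0.238, -0.013, 1.319, 0, 1.571], TCP at [0.209, -0.482, 0.231] pointing down, gripper open.
Joint ranges: [-2.66, 2.66], [-1.03, 1.9], [-1.14, 1.46], [-1.82, 2.27], [-1.45, 1.34], [-3.14, 3.14]. Speed limits (rad/s): [2.22, 2.22, 2.79, 3.14, 3.14, 3.14].

### API

Orientations are given as a unit quaternion [w, x, y, z].
In Python, from station import bot gives the robot as it stands. The module is installed in compiled form; this text tells all that it offers.
- The arm moves only by the shell command python3 -m pendant 'ROWS' [FORCE]. ROWS is JSON, a list of rows, each an object of numbers: "gripper": the opening, from 0 (shut) to 1 (fully open); "tx", "ty", "tz": the shift along the tool's x, y, z scaled (see below); "wx", "wy", "wz": the turn, a rotation vector about the tool's x, y, z scaled (see below). A call has 1 to 20 rows; each row is the pose to reach, as a shift and turn from the pose commanded when the call began, along the tool's axes at that moment; what a row does not reach only later rows make up. The controller multiplies each number of a shift by 250 mm and each number of a turn by 60 degrees. A row lasts 1/10 s, in which the tool goes at most 50 mm and 8.59 degrees, less where a joint would pass 70% of its speed; a pose out of reach is approached as far as the arm can. A call with a number of a shift or a turn outside -1 to 1 is refused whole. A call with a gripper value outside its range is refused whole. The fingers move at their own pace and stop on an object; FORCE is the grip in N (left out, the last holds). Time passes only in rows, so rows that repeat a pose let the fingers close. It gives the time, the measured TCP pose, the force, the opening and the grip force at its end, in the units of the state.
- bot.sense(): the state, without advancing time (a new reading comes with each control period).
- bot.snapshot(name): name is "side" or "top"; returns a dict with "img" (384x512x3 uint8, red, green, blue), "mtx" (3x3 intrinsics, pixels), "k1" (the pictures are not rectified: a ray, as slopes to the right and down, at radius r is drawn at 1 + k1 r^2 times it, then the intrinsics apply), "rvec" (rotation vector, rad) and "tvec" (3), from world to camera coordinates, as OpenCV has them. Camera axes: x right, y down, z forward; pixel columns grow to the right and rows downward; lengths in m; the calibration is good to about 2 mm. A picture is of the moment at which its call begins. There is no depth.
- bot.job_done(): hands the job in; it is judged then, once.
Trained networks look in the newest picture that a camera, given by its name, has taken for a name from the list of things; names that differ only in an ending like _2 or _b are one class to them, and where a whole thing is asked for, a point or a joint stands for the part that bears it (a point fixed in the world has none). Each returns a list of dicts, best first, with "confidence" (0 to 1); they miss things now and then, are a little off and sometimes report something else, mostly with a low value. They report only what shows in the picture. A call takes as long as a camera call.
- bot.find_in(thing, camera): "position" ([row, column] in pixels, amid what is visible of it).
- bot.place_of(thing, camera): "position" ([row, column] in pixels: a listed point, or the origin of a listed thing).
The state is a dict: "clock": time; "joints": joint angles; "qvel": joint speeds; "joint_torque": joint torques, N m; "ee_pos": TCP position; "tcp_rot": TCP orientation; "force": force on the tool from outside, world axes, zero at the start; "wrist_torque": the same for the moment, N m; "width": opening from 0.0 (shut) to 1.0 (fully open); "finger_force": force on a finger pad.
Only numpy, scipy, OpenCV 4.12 (cv2) and the standard library are available. Lean on these libraries where they do the work, as an engineer would, in place of code of your own. Each camera call takes 0.05 s, during which the arm holds its last target. There are 200 camera calls.

## Working session

There is one attempt and no reset: what is moved stays moved. The work goes in short steps, Python scripts to look and compute and a shell command to move; the robot and the scene stay as the last step left them, time stands still between calls to the robot, and variables do not carry over. Pictures are saved under pics/ and viewed, at most 12 in all, crops included, and the job is handed in when it is done.

```bash
mkdir -p pics
cat > h.py <<'E'
import numpy as np,cv2
from scipy.spatial.transform import Rotation as R
from station import bot
def cam(n):
    s=bot.snapshot(n); return s
def ray(s,p):
    K=s["mtx"];K=np.array(K);k=float(np.ravel(s["k1"])[0])
    u=cv2.undistortPoints(np.array([[[p[1],p[0]]]],float),K,np.array([k,0,0,0.]))[0,0]
    M=cv2.Rodrigues(np.array(s["rvec"],float))[0]
    t=np.array(s["tvec"],float).ravel()
    d=M.T@np.array([u[0],u[1],1]); return -M.T@t,d/np.linalg.norm(d)
def tri(a,b):
    (o1,d1),(o2,d2)=a,b
    A=np.c_[d1,-d2];x=np.linalg.lstsq(A,o2-o1,rcond=None)[0]
    p,q=o1+x[0]*d1,o2+x[1]*d2
    return (p+q)/2,np.linalg.norm(p-q)
def onz(r,z):
    o,d=r;return o+d*(z-o[2])/d[2]
def proj(s,P):
    return cv2.projectPoints(np.array(P,float).reshape(-1,1,3),np.array(s["rvec"],float),np.array(s["tvec"],float),np.array(s["mtx"]),np.array([float(np.ravel(s["k1"])[0]),0,0,0]))[0][:,0,::-1]
E
python3 - <<'E'
from h import *
S={n:cam(n) for n in("side","top")}
cv2.imwrite("pics/a.png",np.vstack([S[n]["img"][:,:,::-1] for n in S])[:, :])
for n in S: cv2.imwrite(f"pics/{n}0.png",S[n]["img"][:,:,::-1])
for t in["extractor","cover","grip","bar_end","long_rib","short_rib","tray","glue","tin","new_filter","screwdriver","loupe","pliers"]:
    f={n:bot.place_of(t,n) for n in S}
    for n in S: print(t,n,[(np.round(d["position"]).astype(int).tolist(),round(d["confidence"],2)) for d in f[n][:4]])
    if all(f.values()):
        p,e=tri(*[ray(S[n],f[n][0]["position"]) for n in S]);print("   ",p.round(3),round(e,4))
print(bot.sense())
E
```

```text
extractor side [([240, 237], 0.59)]
extractor top [([175, 196], 0.97), ([224, 208], 0.18)]
    [0.592 0.142 0.168] 0.0021
cover side [([241, 237], 0.75)]
cover top [([176, 196], 0.61)]
    [0.591 0.14  0.164] 0.0054
grip side [([229, 244], 0.6)]
grip top [([181, 199], 0.79)]
    [0.57  0.125 0.19 ] 0.0121
bar_end side []
bar_end top [([171, 203], 0.58)]
long_rib side [([227, 220], 0.56), ([227, 214], 0.26)]
long_rib top [([158, 205], 0.92)]
    [0.644 0.112 0.188] 0.0112
short_rib side [([248, 219], 0.95), ([351, 262], 0.63)]
short_rib top [([166, 184], 0.63), ([171, 186], 0.59)]
    [0.626 0.184 0.182] 0.0151
tray side [([200, 256], 0.63)]
tray top [([197, 299], 0.67), ([222, 257], 0.48)]
    [ 0.559 -0.229  0.004] 0.0029
glue side [([227, 209], 0.74)]
glue top [([163, 181], 0.7), ([161, 263], 0.43)]
    [0.633 0.182 0.245] 0.0397
tin side [([243, 294], 0.81)]
tin top [([228, 236], 0.58)]
    [0.432 0.001 0.022] 0.0033
new_filter side [([349, 265], 0.61)]
new_filter top [([203, 150], 0.64), ([230, 236], 0.16)]
    [ 0.518  0.334 -0.006] 0.0032
screwdriver side [([277, 291], 0.62), (
[... 417 characters left out ...]
joints': array([-1.16204135e+00,  2.38215460e-01, -1.34897367e-02,  1.31921236e+00,
       -7.19830990e-06,  1.57075413e+00]), 'qvel': array([-8.71924201e-04,  5.16174571e-04,  8.28426317e-05, -1.97566226e-03,
       -1.87095573e-03,  4.56571832e-04]), 'joint_torque': array([ 1.44366331e-03, -5.38579988e+01,  3.46685100e+01,  3.31004434e-03,
        1.03716789e-04,  2.19602811e-06]), 'ee_pos': array([ 0.20865088, -0.4817094 ,  0.23127211]), 'tcp_rot': array([-5.86237410e-05,  9.79183234e-01,  2.02978300e-01, -1.58253779e-05]), 'force': array([ 0.41685263,  0.40508666, -0.32983952]), 'wrist_torque': array([0.02997259, 0.00218226, 0.00619547]), 'finger_force': 0.0, 'width': 1.0029977535235213}
```

View pics/side0.png

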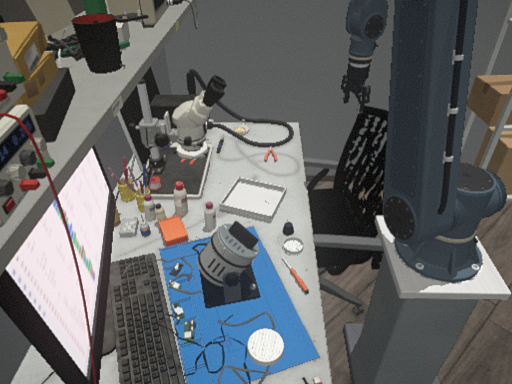

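View pics/top0.png

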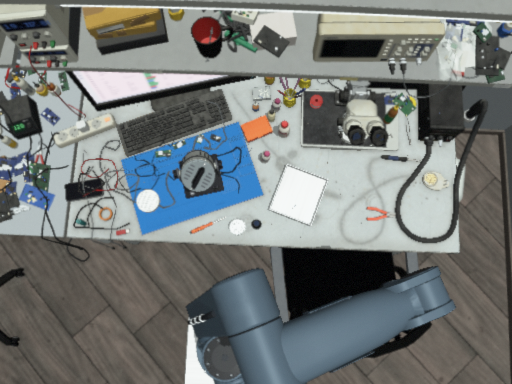

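The side view shows the extractor's cover at about (240,235) and the tray at (200,253). The top view has the cover at (175,200) and the tray at (194,299). I'll zoom in to get the extractor's yaw.

```bash
cat > ov.py <<'E'
from h import *
def ext(yaw,o):
    # z axis leans 35 deg toward front (-x rotated by yaw)
    c=np.radians(35);f=np.array([np.cos(yaw),np.sin(yaw),0])
    z=-f*np.sin(c)+np.array([0,0,np.cos(c)]);x=f*np.cos(c)+np.array([0,0,np.sin(c)])
    return np.c_[x,np.cross(z,x),z],np.array(o)
def draw(s,yaw,o,bar,box,k):
    r0,r1,c0,c1=box
    im=cv2.resize(s["img"][r0:r1,c0:c1,::-1],None,fx=k,fy=k,interpolation=cv2.INTER_CUBIC)
    E,o=ext(yaw,o);a=np.linspace(0,2*np.pi,60)
    def pl(P,col):
        q=proj(s,(E@np.array(P).T).T+o);q=((q-[r0,c0]+.5)*k)[:,::-1].astype(int)
        cv2.polylines(im,[q.reshape(-1,1,2)],False,col,1)
    for z,c in((0,(0,255,0)),(.008,(0,255,255)),(-.112,(255,0,0))): pl(np.c_[.06*np.cos(a),.06*np.sin(a),a*0+z],c)
    b=np.radians(bar);u=np.array([np.cos(b),np.sin(b),0]);v=np.array([-u[1],u[0],0])
    pl([.039*i*u+.007*j*v+[0,0,.042] for i,j in((1,1),(1,-1),(-1,-1),(-1,1),(1,1))],(0,0,255))
    return im
E
python3 - <<'E'
from ov import *
S={n:cam(n) for n in("side","top")}
M=[]
for n,b in(("side",(205,315,180,280)),("top",(135,245,150,250))):
    im=cv2.resize(S[n]["img"][b[0]:b[1],b[2]:b[3],::-1],None,fx=4,fy=4,interpolation=cv2.INTER_CUBIC);M.append(im)
cv2.imwrite("pics/b.png",np.hstack(M))
E
python3 - <<'E'
from ov import *
import pickle
S={n:cam(n) for n in("side","top")}
pickle.dump(S,open("S.pkl","wb"))
# ribs from nets, yaw estimates
# fit yaw by circular brightness not attempted; overlay
M=[draw(S[n],np.radians(0),[.592,.141,.163],-40,b,4) for n,b in(("side",(205,315,180,280)),("top",(135,245,150,250)))]
cv2.imwrite("pics/c.png",np.hstack(M))
E
```

```text
(no output)
```

View pics/b.png

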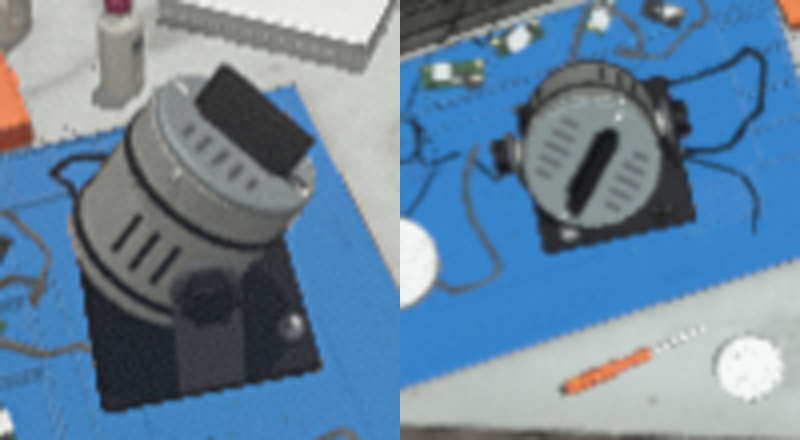

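View pics/c.png

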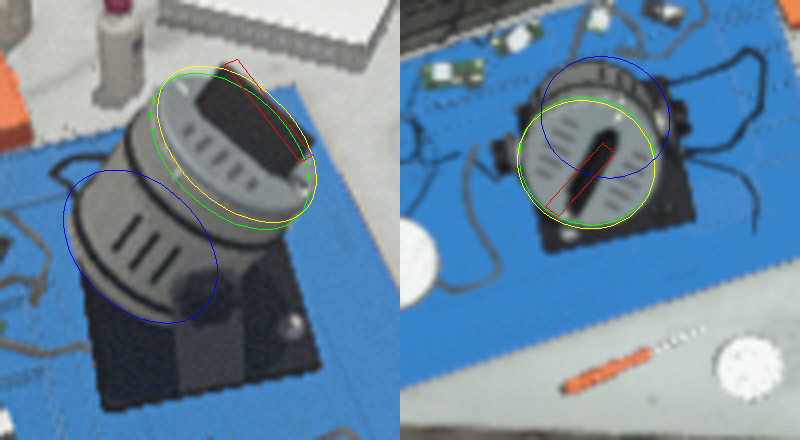

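The zoom shows the drum yawed from the world axes: the base plate's front edge runs from (548,252) to (695,218) in the right half of the crop. I'll compute yaw from the plate edge and the knobs, then fit the pose.

Run:
```python
from ov import *
import pickle
from scipy.optimize import least_squares
S=pickle.load(open("S.pkl","rb"))
T=lambda x,y:[135+y/4-.5,150+(x-400)/4-.5]
Sd=lambda x,y:[205+y/4-.5,180+x/4-.5]
w=lambda s,p,z:onz(ray(S[s],p),z)
def ang(a,b): d=a-b;return np.degrees(np.arctan2(d[1],d[0])).round(1)
print("front edge->yaw",ang(w("top",T(548,252),.008),w("top",T(695,218),.008))-90)
print("side edge: ",ang(w("side",Sd(100,410),.008),w("side",Sd(320,370),.008)), w("side",Sd(100,410),.008),w("side",Sd(320,370),.008), w("top",T(548,252),.008))
print("knobs",ang(w("top",T(503,155),.11),w("top",T(682,108),.11))-90)
# joint fit: flange outer extents + plate corner
obs=[("top",T(523,160),'L'),("top",T(662,150),'R'),("top",T(592,229),'B')]
def sil(s,E,o):
    a=np.linspace(0,2*np.pi,240)
    return proj(S[s],(E@np.c_[.06*np.cos(a),.06*np.sin(a),a*0+.008].T).T+o)
def res(v):
    E,o=ext(v[0],v[1:4]);b=v[4];r=[]
    t=sil("top",E,o);l,rr,bb=T(523,0)[1],T(662,0)[1],T(0,229)[0]
    r+=[t[:,1].min()-l,t[:,1].max()-rr,t[:,0].max()-bb]
    t=sil("side",E,o);r+=[t[:,0].min()-Sd(0,67)[0],t[:,1].max()-Sd(316,0)[1], t[:,1].min()-Sd(157,0)[1]]
    u=np.array([np.cos(b),np.sin(b),0]);v2=np.array([-u[1],u[0],0])
    Q=lambda i,j:E@(.039*i*u+.007*j*v2+[0,0,.042])+o
    r+=list(proj(S["top"],[Q(1,0)])[0]-T(606,133))+list(proj(S["top"],[Q(-1,0)])[0]-T(577,209))
    P=[Q(i,j) for i in(1,-1) for j in(1,-1)];q=proj(S["side"],P)
    r+=[q[:,0].min()-Sd(0,65)[0],q[:,1].max()-Sd(315,0)[1]]
    c=[o-E@[0,0,.0]]
    return np.array(r)
for y0 in(-.3,0,.3):
    f=least_squares(res,[y0,.592,.141,.163,-.7],x_scale=[.1,.01,.01,.01,.1],loss="soft_l1")
    print(np.degrees(f.x[[0,4]]).round(1),f.x[1:4].round(4),f.fun.round(1),f.cost)
v=f.x
M=[draw(S[n],v[0],v[1:4],np.degrees(v[4]),b,4) for n,b in(("side",(205,315,180,280)),("top",(135,245,150,250)))]
cv2.imwrite("pics/d.png",np.hstack(M))
# tray by white-ish corners
for n,p in(("a",(163,283)),("b",(180,327)),("c",(223,312)),("d",(207,270))): print(n,onz(ray(S["top"],p),.028).round(3))
for t in("glue","tin","loupe","tray"):
    for n in S: print(t,n,[(onz(ray(S[n],d["position"]),0).round(3),round(d["confidence"],2)) for d in bot.place_of(t,n)[:3]])
```

```text
front edge->yaw 15.599999999999994
side edge:  13.8 [0.67887124 0.22838234 0.008     ] [0.53510029 0.19314235 0.008     ] [0.53971479 0.19580718 0.008     ]
knobs 17.5
[  8.4 -25.9] [0.5946 0.1362 0.1594] [ 0.2 -0.  -0.5  0.4 -0.8 -0.6  1.2 -0.3  2.2 -0.1 -0.7  0.3] 2.954392163984418
[  8.4 -25.9] [0.5946 0.1362 0.1594] [ 0.2 -0.  -0.5  0.4 -0.8 -0.6  1.2 -0.3  2.2 -0.1 -0.7  0.3] 2.954392164028544
[  8.4 -25.9] [0.5946 0.1362 0.1594] [ 0.2 -0.  -0.5  0.4 -0.8 -0.6  1.2 -0.3  2.2 -0.1 -0.7  0.3] 2.9543921639911996
a [ 0.684 -0.165  0.028]
b [ 0.624 -0.333  0.028]
c [ 0.459 -0.279  0.028]
d [ 0.513 -0.122  0.028]
glue side [(array([ 0.698, -0.069,  0.   ]), 0.52)]
glue top []
tin side [(array([ 0.44 , -0.015,  0.   ]), 0.72)]
tin top [(array([ 0.425, -0.001,  0.   ]), 0.64)]
loupe side [(array([ 0.684, -0.073,  0.   ]), 0.71), (array([ 0.441, -0.073,  0.   ]), 0.47), (array([ 0.611, -0.018,  0.   ]), 0.18)]
loupe top [(array([ 0.462, -0.072,  0.   ]), 0.45)]
tray side [(array([ 0.562, -0.239,  0.   ]), 0.8)]
tray top [(array([ 0.57 , -0.228,  0.   ]), 0.65), (array([0.444, 0.115, 0.   ]), 0.46)]
```

View pics/d.png

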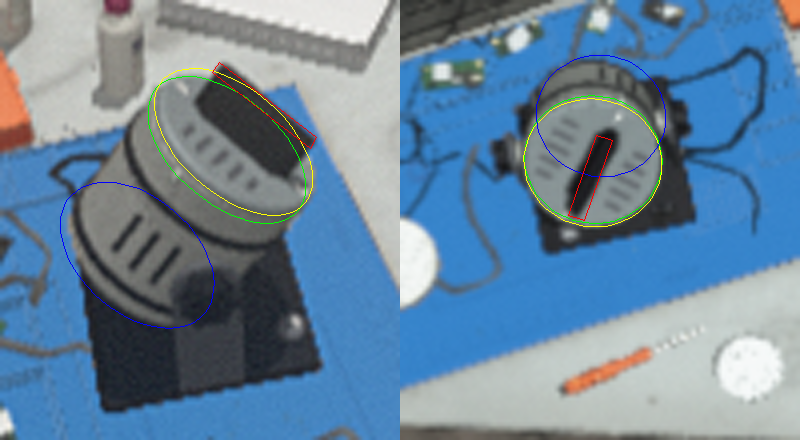

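Run:
```python
from ov import *
import pickle
from scipy.optimize import least_squares
S=pickle.load(open("S.pkl","rb"))
T=lambda x,y:np.array([135+y/4-.5,150+(x-400)/4-.5])
Sd=lambda x,y:np.array([205+y/4-.5,180+x/4-.5])
a=np.linspace(0,2*np.pi,240)
def ex(q): return np.r_[q.min(0),q.max(0)]
def res(v):
    E,o=ext(v[0],v[1:4]);b=v[4];r=[(np.degrees(v[0])-15)/4]
    C=lambda s,z:ex(proj(S[s],(E@np.c_[.06*np.cos(a),.06*np.sin(a),a*0+z].T).T+o))
    t=C("top",.008);r+=[t[1]-T(523,0)[1],t[3]-T(662,0)[1],t[2]-T(0,229)[0]]
    t=C("side",.008);r+=[t[0]-Sd(0,67)[0],t[3]-Sd(316,0)[1],t[1]-Sd(155,0)[1]]
    t=C("top",-.104);r+=[(t[0]-T(0,60)[0])/2]
    u=np.array([np.cos(b),np.sin(b),0]);w=np.array([-u[1],u[0],0])
    B=np.array([E@(.039*i*u+.007*j*w+[0,0,z])+o for i in(1,-1) for j in(1,-1) for z in(.008,.042)])
    r+=list(ex(proj(S["top"],B))-np.r_[T(568,128),T(619,216)])
    r+=list(ex(proj(S["side"],B))-np.r_[Sd(195,64),Sd(316,180)])
    return np.array(r)
f=least_squares(res,[.25,.592,.141,.163,-.7],x_scale=[.1,.01,.01,.01,.1],loss="soft_l1");v=f.x
print(np.degrees(v[[0,4]]).round(1),v[1:4].round(4),f.fun.round(1),f.cost)
np.save("ext.npy",v)
M=[draw(S[n],v[0],v[1:4],np.degrees(v[4]),b,4) for n,b in(("side",(205,315,180,280)),("top",(135,245,150,250)))]
cv2.imwrite("pics/e.png",np.hstack(M))
# tray corners: bright blob in the top picture
g=cv2.cvtColor(S["top"]["img"],cv2.COLOR_RGB2GRAY)[155:230,262:335]
_,m=cv2.threshold(g,232,255,0);n,l,st,c=cv2.connectedComponentsWithStats(m);i=1+st[1:,4].argmax()
pts=np.argwhere(l==i)+[155,262];W=np.array([onz(ray(S["top"],p),.008)[:2] for p in pts]);
print("tray floor",st[i],cv2.minAreaRect(W.astype(np.float32)*1000))
# required gripper target: bar, grasp
E,o=ext(v[0],v[1:4]);b=v[4];z=E[:,2];u=E@[np.cos(b),np.sin(b),0]
print("grip",o+.03*z,"z",z,"u",u)
```

```text
[ 13.6 -36.6] [0.5928 0.1361 0.1606] [-0.3  0.2  0.1 -0.1  0.7 -0.   0.5  0.  -1.  -0.3  1.2  0.1 -1.5 -2.
  0.4  0.5] 3.6665312014379206
tray floor [   9   12   54   56 1876] ((568.4150390625, -225.0053253173828), (157.3462371826172, 177.6729736328125), 70.73509979248047)
grip [0.57612638 0.13204481 0.1851657 ] z [-0.55738814 -0.13530852  0.81915204] u [ 0.77970441 -0.42431051  0.46045806]
```

View pics/e.png

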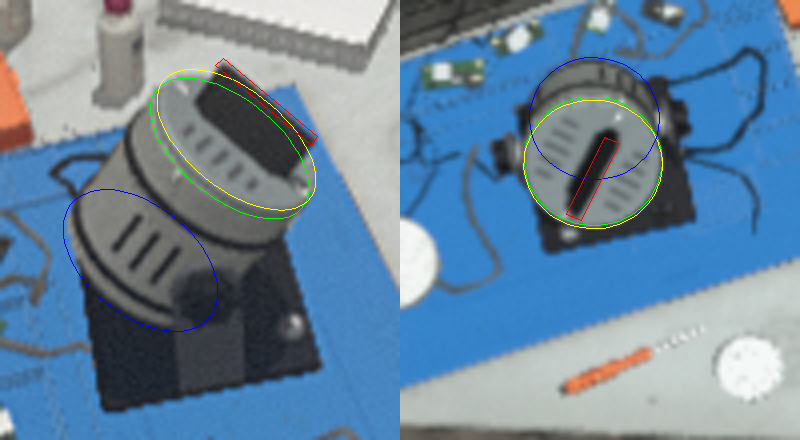

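The fitted outline matches both views: rim at (0.593, 0.136, 0.161), yaw about 14°, bar about −37°. Now the helper for moves and the approach.

```bash
cat > mv.py <<'E'
from ov import *
YAW=np.radians(14.3);O=np.array([.5928,.1361,.1606]);TR=np.array([.566,-.228,0])
E0,_=ext(YAW,O)
def tool_on(bar,h):
    "TCP pose gripping the bar (bar = heading of tool x in the extractor frame, deg), TCP h above the rim along the axis"
    b=np.radians(bar);x=E0@[np.cos(b),np.sin(b),0];z=-E0[:,2]
    return O+E0[:,2]*h,R.from_matrix(np.c_[x,np.cross(z,x),z])
def down(p,head):
    b=np.radians(head);x=np.array([np.cos(b),np.sin(b),0]);z=np.array([0,0,-1.])
    return np.array(p),R.from_matrix(np.c_[x,np.cross(z,x),z])
def go(P,Q,s=None):
    s=s or bot.sense();q=R.from_quat(np.roll(s["tcp_rot"],-1))
    d=q.inv().apply(P-s["ee_pos"])/.25;w=(q.inv()*Q).as_rotvec()/np.radians(60)
    print("t",d.round(3),"w",w.round(3),"deg",round(np.linalg.norm(w)*60,1),"mm",round(np.linalg.norm(d)*250))
def st():
    s=bot.sense();q=R.from_quat(np.roll(s["tcp_rot"],-1));x=E0.T@(s["ee_pos"]-O)
    print("clk",round(s["clock"],2),"j",s["joints"].round(2),"ee",s["ee_pos"].round(4),"F",s["force"].round(1),"M",s["wrist_torque"].round(2),"w",round(s["width"],3),"ff",round(s["finger_force"],1))
    h=E0.T@q.as_matrix();print("in ext mm",(x*1000).round(1),"tool x heading",np.degrees(np.arctan2(h[1,0],h[0,0])).round(1),"tilt err",np.degrees(np.arccos(-h[2,2])).round(2))
E
python3 - <<'E'
from mv import *
st()
for b in(-37,143): go(*tool_on(b,.12))
E
```

```text
clk 2.0 j [-1.16  0.24 -0.01  1.32 -0.    1.57] ee [ 0.2087 -0.4817  0.2313] F [-0.6  0.1  0. ] M [-0.02 -0.01 -0.05] w 1.001 ff 0.0
in ext mm [-389.4 -503.8  358.9] tool x heading 11.1 tilt err 35.0
t [ 2.12 -1.7  -0.11] w [0.144 0.581 0.744] deg 57.3 mm 680
t [ 2.12 -1.7  -0.11] w [-0.714  0.177 -2.146] deg 136.1 mm 680
```

```bash
python3 -m pendant '[{"wz":0.1,"tz":-0.1,"gripper":1}]'; python3 -c "from mv import *;st()"
```

```text
clk 2.0 j [-1.16  0.24 -0.01  1.32 -0.    1.57] ee [ 0.2087 -0.4817  0.2313] F [-0.6  0.1  0. ] M [-0.02 -0.01 -0.05] w 1.001 ff 0.0
in ext mm [-389.4 -503.8  358.9] tool x heading 11.1 tilt err 35.0$[0]: bad value
```

```bash
python3 -m pendant '[{"gripper":1.0,"tx":0.0,"ty":0.0,"tz":-0.1,"wx":0.0,"wy":0.0,"wz":0.1}]'; python3 -c "from mv import *;st()"
```

```text
clock: 2.1
ee_pos: [0.2081, -0.4804, 0.254]
tcp_rot: [-0.003, 0.989, 0.151, -0.001]
force: [-0.0, -0.3, 0.8]
width: 0.999
finger_force: 0.0
clk 2.1 j [-1.16  0.23  0.04  1.38 -0.    1.68] ee [ 0.2081 -0.4804  0.254 ] F [-0.  -0.3  0.8] M [-0.01  0.04 -0.01] w 0.999 ff 0.0
in ext mm [-376.5 -502.3  377.7] tool x heading 3.8 tilt err 35.05
```

```bash
python3 -m pendant '[{"gripper":1.0,"tx":0.2,"ty":-0.15,"tz":-0.1,"wx":0.0,"wy":0.0,"wz":-0.14},{"gripper":1.0,"tx":0.9,"ty":-0.7,"tz":-0.1,"wx":-0.3,"wy":0.08,"wz":-0.9},{"gripper":1.0,"tx":0.9,"ty":-0.7,"tz":-0.1,"wx":-0.3,"wy":0.08,"wz":-0.9},{"gripper":1.0,"tx":0.9,"ty":-0.7,"tz":-0.1,"wx":-0.3,"wy":0.08,"wz":-0.9},{"gripper":1.0,"tx":0.9,"ty":-0.7,"tz":-0.1,"wx":-0.3,"wy":0.08,"wz":-0.9},{"gripper":1.0,"tx":0.9,"ty":-0.7,"tz":-0.1,"wx":-0.3,"wy":0.08,"wz":-0.9},{"gripper":1.0,"tx":0.9,"ty":-0.7,"tz":-0.1,"wx":-0.3,"wy":0.08,"wz":-0.9},{"gripper":1.0,"tx":0.9,"ty":-0.7,"tz":-0.1,"wx":-0.3,"wy":0.08,"wz":-0.9}]'; python3 -c "
from mv import *
st();go(*tool_on(143,.12))"
```

```text
clock: 2.9
ee_pos: [0.3707, -0.2458, 0.2816]
tcp_rot: [0.143, 0.798, 0.581, 0.063]
force: [-0.4, -0.7, 0.3]
width: 1.001
finger_force: 0.0
clk 2.9 j [-0.6  -0.15 -0.35  1.05  0.02  1.29] ee [ 0.3707 -0.2458  0.2816] F [-0.4 -0.7  0.3] M [0.16 0.29 0.01] w 1.001 ff 0.0
in ext mm [-184.2 -315.2  276.7] tool x heading 64.3 tilt err 25.12
t [1.584 0.126 0.025] w [-0.432  0.144 -1.332] deg 84.4 mm 397
```

```bash
python3 -m pendant '[{"gripper":1.0,"tx":0.95,"ty":0.08,"tz":-0.05,"wx":-0.28,"wy":0.09,"wz":-0.87},{"gripper":1.0,"tx":0.95,"ty":0.08,"tz":-0.05,"wx":-0.28,"wy":0.09,"wz":-0.87},{"gripper":1.0,"tx":0.95,"ty":0.08,"tz":-0.05,"wx":-0.28,"wy":0.09,"wz":-0.87},{"gripper":1.0,"tx":0.95,"ty":0.08,"tz":-0.05,"wx":-0.28,"wy":0.09,"wz":-0.87},{"gripper":1.0,"tx":0.95,"ty":0.08,"tz":-0.05,"wx":-0.28,"wy":0.09,"wz":-0.87},{"gripper":1.0,"tx":0.95,"ty":0.08,"tz":-0.05,"wx":-0.28,"wy":0.09,"wz":-0.87},{"gripper":1.0,"tx":0.95,"ty":0.08,"tz":-0.05,"wx":-0.28,"wy":0.09,"wz":-0.87}]'; python3 -c "
from mv import *
st();go(*tool_on(143,.12))"
```

```text
clock: 3.6
ee_pos: [0.4619, -0.0258, 0.2832]
tcp_rot: [0.24, 0.43, 0.863, 0.111]
force: [-0.6, -0.1, -1.5]
width: 0.998
finger_force: 0.0
clk 3.6 j [-0.07 -0.27 -0.54  0.77  0.02  0.86] ee [ 0.4619 -0.0258  0.2832] F [-0.6 -0.1 -1.5] M [-0.    0.44 -0.03] w 0.998 ff 0.0
in ext mm [ -66.3 -124.5  196.2] tool x heading 115.6 tilt err 9.65
t [0.36  0.489 0.206] w [-0.155  0.049 -0.462] deg 29.4 mm 160
```

```bash
python3 -m pendant '[{"gripper":1.0,"tx":0.36,"ty":0.489,"tz":0.206,"wx":-0.155,"wy":0.049,"wz":-0.462},{"gripper":1.0,"tx":0.36,"ty":0.489,"tz":0.206,"wx":-0.155,"wy":0.049,"wz":-0.462},{"gripper":1.0,"tx":0.36,"ty":0.489,"tz":0.206,"wx":-0.155,"wy":0.049,"wz":-0.462},{"gripper":1.0,"tx":0.36,"ty":0.489,"tz":0.206,"wx":-0.155,"wy":0.049,"wz":-0.462},{"gripper":1.0,"tx":0.36,"ty":0.489,"tz":0.206,"wx":-0.155,"wy":0.049,"wz":-0.462},{"gripper":1.0,"tx":0.36,"ty":0.489,"tz":0.206,"wx":-0.155,"wy":0.049,"wz":-0.462}]'
python3 - <<'E'
from mv import *
st();go(*tool_on(143,.05));go(*tool_on(143,.014))
S={n:cam(n) for n in("side","top")}
cv2.imwrite("pics/f.png",np.hstack([draw(S[n],YAW,O,-37,b,4) for n,b in(("side",(205,315,180,280)),("top",(125,235,150,250)))]))
E
```

```text
clock: 4.2
ee_pos: [0.5267, 0.1169, 0.2591]
tcp_rot: [0.271, 0.192, 0.934, 0.129]
force: [0.1, 0.1, 0.1]
width: 1.002
finger_force: 0.0
clk 4.2 j [ 0.21 -0.16 -0.57  0.55  0.02  0.62] ee [0.5267 0.1169 0.2591] F [0.1 0.1 0.1] M [-0.13  0.46  0.  ] w 1.002 ff 0.0
in ext mm [ 1.000e-01 -2.300e+00  1.201e+02] tool x heading 142.6 tilt err 0.23
t [0.007 0.008 0.28 ] w [-0.003  0.002 -0.008] deg 0.5 mm 70
t [0.007 0.008 0.424] w [-0.003  0.002 -0.008] deg 0.5 mm 106
```

View pics/f.png

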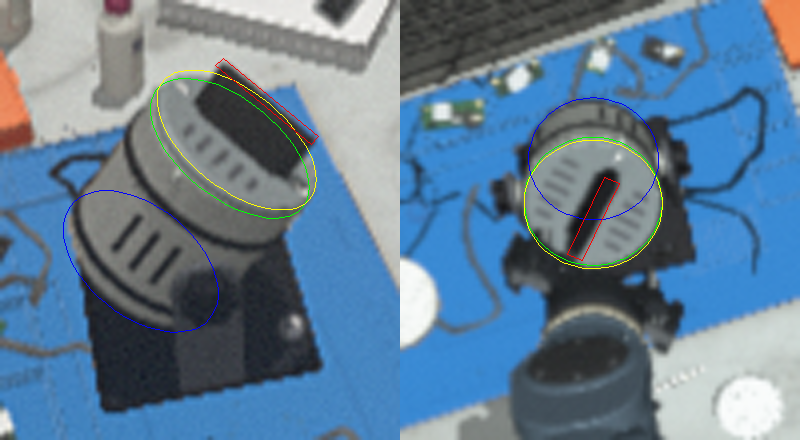

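The overlay still sits on the cover, and the open fingers straddle the bar in the top view at about (530,260) and (665,320). I'll descend along the axis and close.

```bash
python3 -m pendant '[{"gripper":1.0,"tx":0.007,"ty":0.008,"tz":0.15,"wx":0.0,"wy":0.0,"wz":-0.008},{"gripper":1.0,"tx":0.007,"ty":0.008,"tz":0.3,"wx":0.0,"wy":0.0,"wz":-0.008},{"gripper":1.0,"tx":0.007,"ty":0.008,"tz":0.36,"wx":0.0,"wy":0.0,"wz":-0.008},{"gripper":1.0,"tx":0.007,"ty":0.008,"tz":0.41,"wx":0.0,"wy":0.0,"wz":-0.008},{"gripper":1.0,"tx":0.007,"ty":0.008,"tz":0.41,"wx":0.0,"wy":0.0,"wz":-0.008},{"gripper":0.4,"tx":0.007,"ty":0.008,"tz":0.41,"wx":0.0,"wy":0.0,"wz":-0.008},{"gripper":0.3,"tx":0.007,"ty":0.008,"tz":0.41,"wx":0.0,"wy":0.0,"wz":-0.008}]' 25
python3 - <<'E'
from mv import *
st()
S={n:cam(n) for n in("side","top")}
cv2.imwrite("pics/g.png",np.hstack([draw(S[n],YAW,O,-37,b,4) for n,b in(("side",(205,315,180,280)),("top",(125,235,150,250)))]))
E
```

```text
clock: 5.0
ee_pos: [0.5831, 0.1343, 0.1766]
tcp_rot: [0.273, 0.186, 0.935, 0.129]
force: [-0.1, -0.1, 0.1]
width: 0.688
finger_force: 0.0
clk 5.0 j [ 0.22  0.03 -0.64  0.29  0.01  0.62] ee [0.5831 0.1343 0.1766] F [-0.1 -0.1  0.1] M [-0.19  0.4   0.01] w 0.688 ff 0.0
in ext mm [ 1.1  0.6 18.7] tool x heading 143.2 tilt err 0.23
```

View pics/g.png

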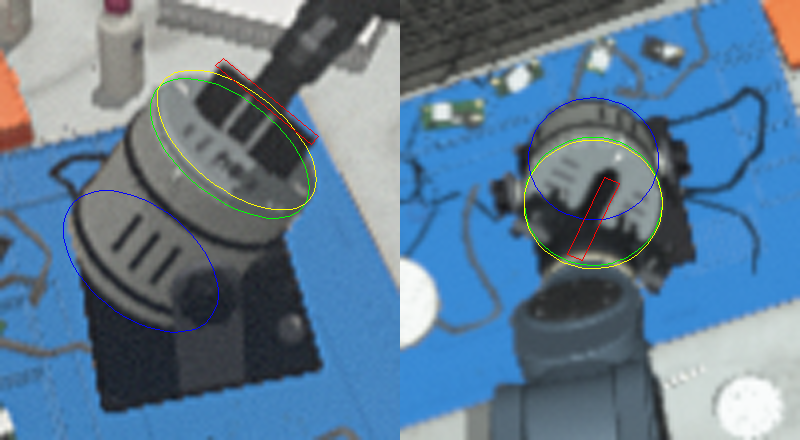

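The side view shows the fingers around the middle of the bar. I'll close with a small further advance.

```bash
python3 -m pendant '[{"gripper":0.4,"tx":0.0,"ty":0.0,"tz":0.012,"wx":0.0,"wy":0.0,"wz":0.0},{"gripper":0.2,"tx":0.0,"ty":0.0,"tz":0.012,"wx":0.0,"wy":0.0,"wz":0.0},{"gripper":0.0,"tx":0.0,"ty":0.0,"tz":0.012,"wx":0.0,"wy":0.0,"wz":0.0},{"gripper":0.0,"tx":0.0,"ty":0.0,"tz":0.012,"wx":0.0,"wy":0.0,"wz":0.0},{"gripper":0.0,"tx":0.0,"ty":0.0,"tz":0.012,"wx":0.0,"wy":0.0,"wz":0.0},{"gripper":0.0,"tx":0.0,"ty":0.0,"tz":0.012,"wx":0.0,"wy":0.0,"wz":0.0},{"gripper":0.0,"tx":0.0,"ty":0.0,"tz":0.012,"wx":0.0,"wy":0.0,"wz":0.0}]' 30; python3 -c "from mv import *;st()"
```

```text
clock: 5.8
ee_pos: [0.5847, 0.1352, 0.1732]
tcp_rot: [0.273, 0.186, 0.935, 0.129]
force: [-3.9, -2.9, 5.1]
width: 0.159
finger_force: 29.9
clk 5.8 j [ 0.22  0.03 -0.64  0.28  0.01  0.62] ee [0.5847 0.1352 0.1732] F [-3.9 -2.9  5.1] M [0.06 0.69 0.05] w 0.159 ff 29.9
in ext mm [ 0.6  1.1 15. ] tool x heading 143.3 tilt err 0.16
```

Firm grasp with small forces. I'll twist about 55° first and check.

```bash
python3 -m pendant '[{"gripper":0.0,"tx":0.0,"ty":0.0,"tz":-0.004,"wx":0.0,"wy":0.0,"wz":-0.1},{"gripper":0.0,"tx":0.0,"ty":0.0,"tz":-0.004,"wx":0.0,"wy":0.0,"wz":-0.2},{"gripper":0.0,"tx":0.0,"ty":0.0,"tz":-0.004,"wx":0.0,"wy":0.0,"wz":-0.3},{"gripper":0.0,"tx":0.0,"ty":0.0,"tz":-0.004,"wx":0.0,"wy":0.0,"wz":-0.4}]' 40; python3 -c "from mv import *;st()"
```

```text
clock: 6.2
ee_pos: [0.5838, 0.135, 0.1732]
tcp_rot: [0.293, -0.015, 0.954, 0.069]
force: [-0.3, -0.0, -1.7]
width: 0.153
finger_force: 38.8
clk 6.2 j [ 0.22  0.03 -0.64  0.28  0.01  0.19] ee [0.5838 0.135  0.1732] F [-0.3 -0.  -1.7] M [-0.21  0.56 -0.01] w 0.153 ff 38.8
in ext mm [-0.1  1.2 15.5] tool x heading 167.5 tilt err 0.14
```

```bash
python3 -m pendant '[{"gripper":0.0,"tx":0.0,"ty":0.0,"tz":0.0,"wx":0.0,"wy":0.0,"wz":-0.12},{"gripper":0.0,"tx":0.0,"ty":0.0,"tz":0.0,"wx":0.0,"wy":0.0,"wz":-0.24},{"gripper":0.0,"tx":0.0,"ty":0.0,"tz":0.0,"wx":0.0,"wy":0.0,"wz":-0.36},{"gripper":0.0,"tx":0.0,"ty":0.0,"tz":0.0,"wx":0.0,"wy":0.0,"wz":-0.48},{"gripper":0.0,"tx":0.0,"ty":0.0,"tz":0.0,"wx":0.0,"wy":0.0,"wz":-0.6},{"gripper":0.0,"tx":0.0,"ty":0.0,"tz":0.0,"wx":0.0,"wy":0.0,"wz":-0.72},{"gripper":0.0,"tx":0.0,"ty":0.0,"tz":0.0,"wx":0.0,"wy":0.0,"wz":-0.84},{"gripper":0.0,"tx":0.0,"ty":0.0,"tz":0.0,"wx":0.0,"wy":0.0,"wz":-0.93},{"gripper":0.0,"tx":0.0,"ty":0.0,"tz":0.0,"wx":0.0,"wy":0.0,"wz":-0.93},{"gripper":0.0,"tx":0.0,"ty":0.0,"tz":0.0,"wx":0.0,"wy":0.0,"wz":-0.93}]'
python3 - <<'E'
from mv import *
st()
S={n:cam(n) for n in("side","top")}
cv2.imwrite("pics/i.png",np.hstack([draw(S[n],YAW,O,43,b,4) for n,b in(("side",(205,315,180,280)),("top",(125,235,150,250)))]))
E
```

```text
clock: 7.2
ee_pos: [0.5839, 0.1351, 0.1734]
tcp_rot: [0.291, -0.457, 0.837, -0.075]
force: [-1.3, -0.2, -0.0]
width: 0.156
finger_force: 38.8
clk 7.2 j [ 0.22  0.03 -0.64  0.28  0.01 -0.77] ee [0.5839 0.1351 0.1734] F [-1.3 -0.2 -0. ] M [-0.12  0.58  0.08] w 0.156 ff 38.8
in ext mm [ 0.1  1.2 15.6] tool x heading -137.1 tilt err 0.13
```

View pics/i.png

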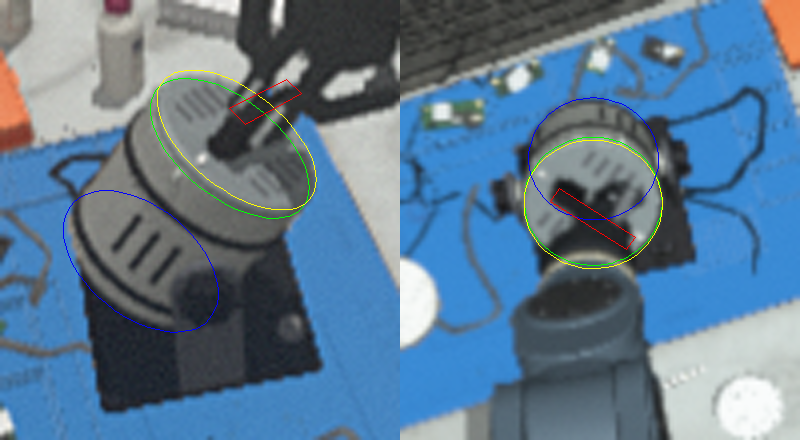

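The bar has turned with the gripper: the cover's slots are now rotated and the bar follows the predicted outline. Next I lift along the axis, slowly at first.

```bash
python3 -m pendant '[{"gripper":0.0,"tx":0.0,"ty":0.0,"tz":-0.02,"wx":0.0,"wy":0.0,"wz":0.0},{"gripper":0.0,"tx":0.0,"ty":0.0,"tz":-0.04,"wx":0.0,"wy":0.0,"wz":0.0},{"gripper":0.0,"tx":0.0,"ty":0.0,"tz":-0.06,"wx":0.0,"wy":0.0,"wz":0.0}]'; python3 -c "from mv import *;st()"
```

```text
clock: 7.6
ee_pos: [0.5754, 0.1328, 0.1864]
tcp_rot: [0.292, -0.457, 0.837, -0.076]
force: [-0.0, 0.2, -1.9]
width: 0.156
finger_force: 38.8
clk 7.6 j [ 0.22  0.   -0.64  0.32  0.02 -0.78] ee [0.5754 0.1328 0.1864] F [-0.   0.2 -1.9] M [-0.16  0.62 -0.02] w 0.156 ff 38.8
in ext mm [ 0.3  1.2 31.3] tool x heading -136.9 tilt err 0.15
```

It comes off freely: 16 mm up, with only the cover's weight on the wrist.

```bash
python3 -m pendant '[{"gripper":0.0,"tx":0.0,"ty":0.0,"tz":-0.08,"wx":0.0,"wy":0.0,"wz":0.0},{"gripper":0.0,"tx":0.0,"ty":0.0,"tz":-0.18,"wx":0.0,"wy":0.0,"wz":0.0},{"gripper":0.0,"tx":0.0,"ty":0.0,"tz":-0.28,"wx":0.0,"wy":0.0,"wz":0.0},{"gripper":0.0,"tx":0.0,"ty":0.0,"tz":-0.36,"wx":0.0,"wy":0.0,"wz":0.0},{"gripper":0.0,"tx":0.0,"ty":0.0,"tz":-0.36,"wx":0.0,"wy":0.0,"wz":0.0}]'
python3 - <<'E'
from mv import *
st()
for h in(-170,-150,-120,-100): print(h);go(*down(TR+[0,0,.2],h))
E
```

```text
clock: 8.1
ee_pos: [0.5256, 0.1203, 0.2629]
tcp_rot: [0.294, -0.457, 0.836, -0.077]
force: [0.9, 0.8, -0.9]
width: 0.157
finger_force: 39.0
clk 8.1 j [ 0.22 -0.16 -0.57  0.55  0.02 -0.78] ee [0.5256 0.1203 0.2629] F [ 0.9  0.8 -0.9] M [-0.17  0.61  0.04] w 0.157 ff 39.0
in ext mm [  2.1   1.3 123.4] tool x heading -136.9 tilt err 0.38
-170
t [ 1.167 -0.811  0.1  ] w [-0.203  0.571  0.763] deg 58.5 mm 356
-150
t [ 1.167 -0.811  0.1  ] w [-0.294  0.517  0.441] deg 44.4 mm 356
-120
t [ 1.167 -0.811  0.1  ] w [-0.414  0.419 -0.043] deg 35.4 mm 356
-100
t [ 1.167 -0.811  0.1  ] w [-0.483  0.343 -0.366] deg 41.8 mm 356
```

```bash
python3 -m pendant '[{"gripper":0.0,"tx":0.12,"ty":-0.08,"tz":0.0,"wx":-0.03,"wy":0.05,"wz":0.05},{"gripper":0.0,"tx":0.25,"ty":-0.18,"tz":0.0,"wx":-0.08,"wy":0.14,"wz":0.12},{"gripper":0.0,"tx":0.4,"ty":-0.28,"tz":0.0,"wx":-0.13,"wy":0.22,"wz":0.2},{"gripper":0.0,"tx":0.55,"ty":-0.38,"tz":0.0,"wx":-0.18,"wy":0.3,"wz":0.27},{"gripper":0.0,"tx":0.7,"ty":-0.48,"tz":0.0,"wx":-0.22,"wy":0.38,"wz":0.33},{"gripper":0.0,"tx":0.85,"ty":-0.58,"tz":0.02,"wx":-0.27,"wy":0.46,"wz":0.4},{"gripper":0.0,"tx":0.95,"ty":-0.66,"tz":0.05,"wx":-0.294,"wy":0.517,"wz":0.441},{"gripper":0.0,"tx":0.95,"ty":-0.66,"tz":0.05,"wx":-0.294,"wy":0.517,"wz":0.441}]'
python3 - <<'E'
from mv import *
st()
go(*down(TR+[0,0,.12],-150))
E
```

```text
clock: 8.9
ee_pos: [0.5555, -0.1677, 0.2106]
tcp_rot: [-0.005, -0.257, 0.966, 0.001]
force: [1.7, 0.8, -0.6]
width: 0.154
finger_force: 39.3
clk 8.9 j [-0.29  0.35  0.09  1.32 -0.   -0.81] ee [ 0.5555 -0.1677  0.2106] F [ 1.7  0.8 -0.6] M [ 0.03 -0.05  0.  ] w 0.154 ff 39.3
in ext mm [ -62.4 -285.2  104.8] tool x heading -161.2 tilt err 35.61
t [ 0.08  -0.232  0.362] w [ 0.004 -0.009 -0.004] deg 0.7 mm 109
```

Next I move over the tray at about 0.12 m, then look again to check the tray's centre.

```bash
python3 -m pendant '[{"gripper":0.0,"tx":0.08,"ty":-0.15,"tz":0.1,"wx":0.004,"wy":-0.009,"wz":0.0},{"gripper":0.0,"tx":0.08,"ty":-0.232,"tz":0.24,"wx":0.004,"wy":-0.009,"wz":0.0},{"gripper":0.0,"tx":0.08,"ty":-0.232,"tz":0.36,"wx":0.004,"wy":-0.009,"wz":0.0},{"gripper":0.0,"tx":0.08,"ty":-0.232,"tz":0.36,"wx":0.004,"wy":-0.009,"wz":0.0}]'
python3 - <<'E'
from mv import *
st()
go(*down(TR+[0,0,.04],-150))
S={n:cam(n) for n in("side","top")}
M=[]
a=np.linspace(0,2*np.pi,60);p=bot.sense()["ee_pos"]
for n,(r,c) in(("side",(150,205)),("top",(145,250))):
    k=4;im=cv2.resize(S[n]["img"][r:r+100,c:c+100,::-1],None,fx=k,fy=k,interpolation=cv2.INTER_CUBIC)
    def pl(P,col): cv2.polylines(im,[((proj(S[n],P)-[r,c]+.5)*k)[:,::-1].astype(int).reshape(-1,1,2)],True,col,1)
    b=np.radians(-19.3);x=np.array([np.cos(b),np.sin(b),0]);y=np.array([-x[1],x[0],0])
    for z,hx,hy,col in((.028,.095,.085,(0,255,0)),(.008,.091,.081,(0,0,255))): pl([TR+i*hx*x+j*hy*y+[0,0,z] for i,j in((1,1),(1,-1),(-1,-1),(-1,1))],col)
    pl(np.c_[p[0]+.06*np.cos(a),p[1]+.06*np.sin(a),a*0+p[2]-.007],(0,255,255))
    M.append(im)
cv2.imwrite("pics/j.png",np.hstack(M))
E
```

```text
clock: 9.3
ee_pos: [0.5626, -0.2236, 0.1205]
tcp_rot: [-0.0, -0.259, 0.966, 0.002]
force: [-0.6, 0.6, -1.3]
width: 0.155
finger_force: 39.3
clk 9.3 j [-0.38  0.43 -0.02  1.12  0.   -0.9 ] ee [ 0.5626 -0.2236  0.1205] F [-0.6  0.6 -1.3] M [ 0.06  0.08 -0.  ] w 0.155 ff 39.3
in ext mm [-119.8 -341.1   34.9] tool x heading -161.1 tilt err 35.02
t [-0.003 -0.023  0.322] w [ 0.003  0.001 -0.   ] deg 0.2 mm 81
```

View pics/j.png

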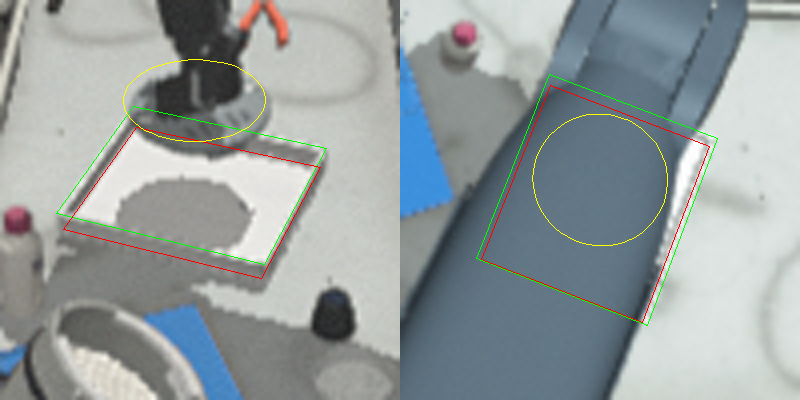

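The tray outline matches in the side view (corners near (130,115), (325,155), (265,275), (65,220)). The held cover hangs flat above it. Lowering now.

```bash
python3 -m pendant '[{"gripper":0.0,"tx":0.0,"ty":-0.02,"tz":0.1,"wx":0.003,"wy":0.0,"wz":0.0},{"gripper":0.0,"tx":0.0,"ty":-0.02,"tz":0.2,"wx":0.003,"wy":0.0,"wz":0.0},{"gripper":0.0,"tx":0.0,"ty":-0.02,"tz":0.26,"wx":0.003,"wy":0.0,"wz":0.0},{"gripper":0.0,"tx":0.0,"ty":-0.02,"tz":0.3,"wx":0.003,"wy":0.0,"wz":0.0},{"gripper":0.0,"tx":0.0,"ty":-0.02,"tz":0.31,"wx":0.003,"wy":0.0,"wz":0.0},{"gripper":0.0,"tx":0.0,"ty":-0.02,"tz":0.31,"wx":0.003,"wy":0.0,"wz":0.0}]'; python3 -c "from mv import *;st()"
```

```text
clock: 10.0
ee_pos: [0.5688, -0.2288, 0.0488]
tcp_rot: [0.004, -0.259, 0.966, -0.003]
force: [0.7, 0.2, -0.9]
width: 0.158
finger_force: 39.5
clk 10.0 j [-0.38  0.49 -0.12  0.95  0.   -0.91] ee [ 0.5688 -0.2288  0.0488] F [ 0.7  0.2 -0.9] M [-0.03  0.01  0.01] w 0.158 ff 39.5
in ext mm [-157.  -347.7  -26.5] tool x heading -161.1 tilt err 34.57
```

```bash
python3 -m pendant '[{"gripper":0.0,"tx":0.0,"ty":0.0,"tz":0.01,"wx":0.0,"wy":0.0,"wz":0.0},{"gripper":0.0,"tx":0.0,"ty":0.0,"tz":0.01,"wx":0.0,"wy":0.0,"wz":0.0},{"gripper":0.0,"tx":0.0,"ty":0.0,"tz":0.01,"wx":0.0,"wy":0.0,"wz":0.0}]'; python3 -c "from mv import *;st()"
```

```text
clock: 10.3
ee_pos: [0.5683, -0.229, 0.0457]
tcp_rot: [0.003, -0.259, 0.966, -0.002]
force: [-0.1, -0.6, -0.7]
width: 0.153
finger_force: 39.5
clk 10.3 j [-0.38  0.49 -0.12  0.95  0.   -0.91] ee [ 0.5683 -0.229   0.0457] F [-0.1 -0.6 -0.7] M [ 0.02 -0.01 -0.01] w 0.153 ff 39.5
in ext mm [-159.2 -347.7  -28.8] tool x heading -161.1 tilt err 34.61
```

```bash
python3 -m pendant '[{"gripper":0.0,"tx":0.0,"ty":0.0,"tz":0.01,"wx":0.0,"wy":0.0,"wz":0.0},{"gripper":0.0,"tx":0.0,"ty":0.0,"tz":0.02,"wx":0.0,"wy":0.0,"wz":0.0},{"gripper":0.0,"tx":0.0,"ty":0.0,"tz":0.024,"wx":0.0,"wy":0.0,"wz":0.0},{"gripper":0.0,"tx":0.0,"ty":0.0,"tz":0.024,"wx":0.0,"wy":0.0,"wz":0.0},{"gripper":0.0,"tx":0.0,"ty":0.0,"tz":0.024,"wx":0.0,"wy":0.0,"wz":0.0}]'; python3 -c "from mv import *;st()"
```

```text
clock: 10.8
ee_pos: [0.5681, -0.2289, 0.0391]
tcp_rot: [0.003, -0.259, 0.966, -0.002]
force: [0.1, 0.3, -1.2]
width: 0.154
finger_force: 39.5
clk 10.8 j [-0.38  0.5  -0.13  0.93  0.   -0.91] ee [ 0.5681 -0.2289  0.0391] F [ 0.1  0.3 -1.2] M [-0.02 -0.03  0.01] w 0.154 ff 39.5
in ext mm [-163.2 -347.6  -34.1] tool x heading -161.1 tilt err 34.65
```

```bash
python3 -m pendant '[{"gripper":0.0,"tx":0.0,"ty":0.0,"tz":0.004,"wx":0.0,"wy":0.0,"wz":0.0},{"gripper":0.0,"tx":0.0,"ty":0.0,"tz":0.008,"wx":0.0,"wy":0.0,"wz":0.0},{"gripper":0.0,"tx":0.0,"ty":0.0,"tz":0.008,"wx":0.0,"wy":0.0,"wz":0.0},{"gripper":0.0,"tx":0.0,"ty":0.0,"tz":0.008,"wx":0.0,"wy":0.0,"wz":0.0}]'; python3 -c "from mv import *;st()"
```

```text
clock: 11.2
ee_pos: [0.5683, -0.2291, 0.0378]
tcp_rot: [0.003, -0.259, 0.966, -0.002]
force: [-1.1, 0.4, 6.4]
width: 0.153
finger_force: 40.4
clk 11.2 j [-0.38  0.5  -0.13  0.93  0.   -0.91] ee [ 0.5683 -0.2291  0.0378] F [-1.1  0.4  6.4] M [0.17 0.46 0.03] w 0.153 ff 40.4
in ext mm [-163.7 -347.8  -35.2] tool x heading -161.1 tilt err 34.61
```

Contact with the tray floor at the expected height. Now release and retreat straight up.

```bash
python3 -m pendant '[{"gripper":0.3,"tx":0.0,"ty":0.0,"tz":0.0,"wx":0.0,"wy":0.0,"wz":0.0},{"gripper":0.5,"tx":0.0,"ty":0.0,"tz":0.0,"wx":0.0,"wy":0.0,"wz":0.0},{"gripper":0.6,"tx":0.0,"ty":0.0,"tz":0.0,"wx":0.0,"wy":0.0,"wz":0.0},{"gripper":0.6,"tx":0.0,"ty":0.0,"tz":0.0,"wx":0.0,"wy":0.0,"wz":0.0},{"gripper":0.6,"tx":0.0,"ty":0.0,"tz":-0.04,"wx":0.0,"wy":0.0,"wz":0.0},{"gripper":0.6,"tx":0.0,"ty":0.0,"tz":-0.15,"wx":0.0,"wy":0.0,"wz":0.0},{"gripper":0.6,"tx":0.0,"ty":0.0,"tz":-0.35,"wx":0.0,"wy":0.0,"wz":0.0},{"gripper":0.6,"tx":0.0,"ty":0.0,"tz":-0.55,"wx":0.0,"wy":0.0,"wz":0.0},{"gripper":0.6,"tx":0.0,"ty":0.0,"tz":-0.7,"wx":0.0,"wy":0.0,"wz":0.0},{"gripper":0.6,"tx":0.0,"ty":0.0,"tz":-0.7,"wx":0.0,"wy":0.0,"wz":0.0},{"gripper":0.6,"tx":0.0,"ty":0.0,"tz":-0.7,"wx":0.0,"wy":0.0,"wz":0.0}]'
python3 - <<'E'
from mv import *
st()
s=cam("side");cv2.imwrite("pics/k.png",cv2.resize(s["img"][140:260,180:330,::-1],None,fx=4,fy=4,interpolation=cv2.INTER_CUBIC))
d=bot.place_of("cover","side");print([(onz(ray(s,x["position"]),.0225).round(3),x["confidence"]) for x in d])
E
```

```text
clock: 12.3
ee_pos: [0.5674, -0.2286, 0.2138]
tcp_rot: [0.004, -0.259, 0.966, -0.003]
force: [0.2, -0.2, -0.7]
width: 0.6
finger_force: 0.0
clk 12.3 j [-0.38  0.39  0.16  1.33  0.   -0.91] ee [ 0.5674 -0.2286  0.2138] F [ 0.2 -0.2 -0.7] M [ 0.03 -0.02 -0.02] w 0.6 ff 0.0
in ext mm [ -63.5 -347.1  109.4] tool x heading -161.1 tilt err 34.52
[(array([ 0.57 , -0.229,  0.022]), 0.92)]
```

View pics/k.png

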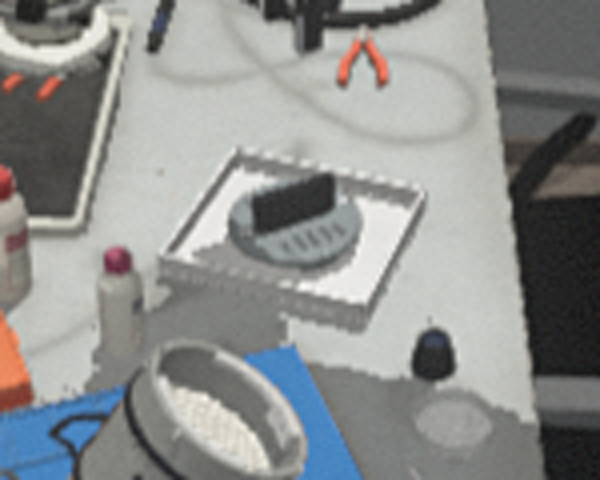

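The cover lies flat and bar up in the middle of the tray, around (295,225). The gripper is clear of it.

```bash
python3 -c "from station import bot;print(bot.job_done())"
```

```text
the job is handed in; nothing more can be done
None
```

The cover is unlocked, lifted off, and lying flat, grip bar up, near the centre of the tray; the arm is clear, no bystander was touched as far as I saw, and the job is handed in (no verdict was returned).

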